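Square up the pin tins on the sorting board and stack the spare

TASK

Slide the blue, green and red tins along the sorting board, without lifting or tipping them, into one neat closed-up row in any order: each flat against the back fence, touching its neighbour, the row's end tin against the end stop. Then set the yellow tin squarely on top of the blue one, without dropping it. Leave the pencil mug, tape holder, clip dish and protractor where they are.

Things in the scene. Friction and masses are not known exactly. Their poses are not given: they have to be found in the camera images.
- board: dark wooden board fixed to the desk, 240 (x) by 320 (y) by 12 mm thick; origin: centre of underside; x points away from the robot, y left. Paler back fence along the whole far (+x) edge, paler end stop on the left (+y) edge over its far 100 mm; both 12 mm thick and 22 mm above the board's top. Near and right edges open. The three tins start on it, apart and clear of fence and stop
- corner (a point): where the inner faces of fence and end stop meet, on the board's top (board x +108 mm, y +148 mm, z +12 mm); axes parallel to the board's. In a perfect row the tins' centres lie at x -28 mm and y -28, -84 and -140 mm here
- tin_blue: a closed square tin, 56 mm by 56 mm by 30 mm high with straight sides, flat bottom and flat top (the next tin stands on it), about 0.13 kg; origin: centre of its underside, z up, x and y parallel to its sides. Blue. Slide into the row; the yellow tin goes on top of it
- tin_green: a closed square tin, 56 mm by 56 mm by 30 mm high with straight sides, flat bottom and flat top (the next tin stands on it), about 0.13 kg; origin: centre of its underside, z up, x and y parallel to its sides. Green. Slide into the row
- tin_red: a closed square tin, 56 mm by 56 mm by 30 mm high with straight sides, flat bottom and flat top (the next tin stands on it), about 0.13 kg; origin: centre of its underside, z up, x and y parallel to its sides. Red. Slide into the row
- tin_yellow: a closed square tin, 56 mm by 56 mm by 30 mm high with straight sides, flat bottom and flat top (the next tin stands on it), about 0.13 kg; origin: centre of its underside, z up, x and y parallel to its sides. Yellow. Starts on the desk to the right of the board; may be grasped across either pair of sides
- mug: white ceramic mug, 80 mm wide, 95 mm high, with a handle on its +y side and three pencils that reach 150 mm high; origin: centre of its underside. Leave alone
- tape_holder: black tape holder, 150 mm by 60 mm, 83 mm high at the roll; origin: centre of its underside, x along its length. Leave alone
- clip_dish: chrome dish of paper clips, 86 mm across, 26 mm high; origin: centre of its underside. Leave alone
- protractor: red half-round protractor lying flat, 104 mm by 58 mm, 4 mm thick; origin: middle of its straight edge, on the underside, y towards the arc. Leave alone
Not all that is in view belongs to the job. Of the things that look like the tin_yellow, the middle-sized one is meant.

How it is judged:
On the way:
1. the blue, green and red tins stand in the closed-up row against fence and stop (tolerances as at the end), with the yellow tin not yet on the row (x of tin_blue in the frame of corner between -0.032 and -0.024 m and z of tin_blue in the frame of corner between -0.003 and 0.004 m and (y of tin_blue in the frame of corner between -0.034 and -0.022 m or y of tin_blue in the frame of corner between -0.09 and -0.078 m or y of tin_blue in the frame of corner between -0.146 and -0.134 m) and (angle between the x axis of tin_blue and the x axis of board, either way round below 0.07 rad or angle between the x axis of tin_blue and the y axis of board, either way round below 0.07 rad) and angle between each of tin_blue, tin_green, tin_red's own z axis and vertical below 0.05 rad and linear speed of each of tin_blue, tin_green, tin_red below 0.02 m/s and x of tin_green in the frame of corner between -0.032 and -0.024 m and z of tin_green in the frame of corner between -0.003 and 0.004 m and (y of tin_green in the frame of corner between -0.034 and -0.022 m or y of tin_green in the frame of corner between -0.09 and -0.078 m or y of tin_green in the frame of corner between -0.146 and -0.134 m) and (angle between the x axis of tin_green and the x axis of board, either way round below 0.07 rad or angle between the x axis of tin_green and the y axis of board, either way round below 0.07 rad) and x of tin_red in the frame of corner between -0.032 and -0.024 m and z of tin_red in the frame of corner between -0.003 and 0.004 m and (y of tin_red in the frame of corner between -0.034 and -0.022 m or y of tin_red in the frame of corner between -0.09 and -0.078 m or y of tin_red in the frame of corner between -0.146 and -0.134 m) and (angle between the x axis of tin_red and the x axis of board, either way round below 0.07 rad or angle between the x axis of tin_red and the y axis of board, either way round below 0.07 rad) and z of tin_yellow in the frame of corner below 0.02 m), for 0.2 s.
At the end, for the whole second after the job is handed in: Blue, green, red flat on the board in a row, any order: centres 24-32 mm from the fence, within 6 mm of 28, 84 or 140 mm from the stop, sides within 0.07 rad of the board's. Yellow flat on blue, centres within 6 mm, sides within 0.09 rad of parallel. Tilts under 0.05 rad, all at rest (x of tin_blue in the frame of corner between -0.032 and -0.024 m and z of tin_blue in the frame of corner between -0.003 and 0.004 m and (y of tin_blue in the frame of corner between -0.034 and -0.022 m or y of tin_blue in the frame of corner between -0.09 and -0.078 m or y of tin_blue in the frame of corner between -0.146 and -0.134 m) and (angle between the x axis of tin_blue and the x axis of board, either way round below 0.07 rad or angle between the x axis of tin_blue and the y axis of board, either way round below 0.07 rad) and angle between each of tin_blue, tin_green, tin_red, tin_yellow's own z axis and vertical below 0.05 rad and linear speed of each of tin_blue, tin_green, tin_red, tin_yellow below 0.02 m/s and x of tin_green in the frame of corner between -0.032 and -0.024 m and z of tin_green in the frame of corner between -0.003 and 0.004 m and (y of tin_green in the frame of corner between -0.034 and -0.022 m or y of tin_green in the frame of corner between -0.09 and -0.078 m or y of tin_green in the frame of corner between -0.146 and -0.134 m) and (angle between the x axis of tin_green and the x axis of board, either way round below 0.07 rad or angle between the x axis of tin_green and the y axis of board, either way round below 0.07 rad) and x of tin_red in the frame of corner between -0.032 and -0.024 m and z of tin_red in the frame of corner between -0.003 and 0.004 m and (y of tin_red in the frame of corner between -0.034 and -0.022 m or y of tin_red in the frame of corner between -0.09 and -0.078 m or y of tin_red in the frame of corner between -0.146 and -0.134 m) and (angle between the x axis of tin_red and the x axis of board, either way round below 0.07 rad or angle between the x axis of tin_red and the y axis of board, either way round below 0.07 rad) and horizontal distance between tin_yellow and tin_blue below 0.006 m and z of tin_yellow in the frame of tin_blue between 0.026 and 0.034 m and (angle between the x axis of tin_yellow and the x axis of tin_blue, either way round below 0.09 rad or angle between the x axis of tin_yellow and the y axis of tin_blue, either way round below 0.09 rad)); the robot touches nothing.
It fails at once if the blue, green or red tin is lifted more than 12 mm off the board or tipped by more than 0.3 rad (z of any of tin_blue, tin_green, tin_red in the frame of corner above 0.012 m or angle between any of tin_blue, tin_green, tin_red's own z axis and vertical above 0.3 rad).
It fails at once if the yellow tin is dropped (faster than 0.5 m/s with no finger on it) (linear speed of tin_yellow above 0.5 m/s and contact force between the fingers and tin_yellow below 0.1 N).
It fails at once if the mug, tape holder, clip dish or protractor is moved by more than 15 mm (distance of any of mug, tape_holder, clip_dish, protractor from where it was at the start of the episode above 0.015 m).
It also fails if it takes over 72 s, if anything falls off the work surface, if the arm or the gripper's body presses on something with over 40 N, if the wrist force passes 120 N, or if a joint passes its speed limit or range.

ROBOT

A 6-joint arm with a two-finger parallel gripper is mounted at the origin on the work surface. World frame = base frame: x ahead of the robot, y to its left, z up, the work surface at z = 0. Lengths are in m, angles in rad, forces in N, time in s.
With the tool pointing down it reaches from about 0.425 to 0.95 m from the base axis. Payload 3.5 kg.
Tool frame: the origin (TCP) lies at the very end of the fingers, on their centre line; the grasp point (between the pads) lies robot.tcp_to_grasp behind it (robot.tcp_to_grasp is the distance from the TCP to the grasp point, in m); z points along the fingers, y is the line along which they close (so a half turn about z gives the same grasp; the last joint's range is limited). The gripper opens to 85 mm and grips with 20 to 120 N. Pads are 22 mm wide; open, the fingers measure 114 mm over their backs; the gripper's body (76 mm by 85 mm) begins 54 mm behind the grasp point. The pads swing forward as they close: fully open they stand 13 mm farther back than shut.
Start: joints at [-1.445, 0.286, 1.577, -0, 1.279, -0.15], TCP at [0.184, -0.649, 0.231] pointing down, gripper open.
Joint ranges: [-2.77, 2.77], [-0.9, 2.22], [0.21, 2.48], [-1.53, 4.67], [0.24, 2.81], [-2.84, 2.84]. Speed limits (rad/s): [2.79, 2.79, 3.14, 3.14, 3.14, 3.14].

INTERFACE

Orientations are given as a unit quaternion [x, y, z, w].
In Python, from rig import readout, imaging, finish_job, robot gives the robot as it stands.
- The arm moves only by the tool play_rows, never from a script. Its argument "series" is a list that holds one entry, the list of rows, each a list of 7 numbers: the turn, a rotation vector about the tool's x, y, z in units of 0.08 rad (1.0 is 0.08 rad), then the shift along the tool's x, y, z in units of 2 cm (1.0 is 2 cm), then the closure, from -1 (fully open) to 1 (shut). A call has 1 to 12 rows; each row shifts and turns the commanded pose from where the row before left it, along the tool's axes as they then stand; what a row does not reach is not made up. A row lasts 1/12 s, in which the tool goes at most 41.7 mm and 7.16 degrees, less where a joint would pass 70% of its speed; a pose out of reach is approached as far as the arm can. A call with a number of a shift or a turn outside -1 to 1 is refused whole. A call with a gripper value outside its range is refused whole. The fingers move at their own pace and stop on an object; "force" is the grip in N (left out, the last holds). Time passes only in rows, so rows that do not move let the fingers close. It gives the time, the measured TCP pose, the force, the opening and the grip force at its end, in the units of the state.
- readout.observe(): the state, without advancing time (a new reading comes with each control period).
- imaging.grab_frame(name): name is "scene" or "side" or "wrist"; returns a dict with "frame" (420x560x3 uint8, red, green, blue), "fovy" (degrees; the focal length in pixels is half the picture's height over the tangent of half this angle, whatever the lens; pixels are square), "cx", "cy" (the principal point, pixels), "origin" and "attitude" of the camera in the world. Camera axes: x right, y down, z forward; pixel columns grow to the right and rows downward; lengths in m; the calibration is good to about 2 mm. A picture is of the moment at which its call begins. There is no depth.
- finish_job(): hands the job in; it is judged then, once.
The state is a dict: "t": time; "joint_pos": joint angles; "joint_velocities": joint speeds; "tau": joint torques, N m; "position": TCP position; "tcp_rot": TCP orientation; "contact_force": force on the tool from outside, world axes, zero at the start; "ft_torque": the same for the moment, N m; "width": finger opening in m; "finger_force": force on a finger pad.
Only numpy, scipy, OpenCV 4.12 (cv2) and the standard library are available. Lean on these libraries where they do the work, as an engineer would, in place of code of your own. Each camera call takes 0.05 s, during which the arm holds its last target. There are 200 camera calls.

## Working session

There is one attempt and no reset: what is moved stays moved. The work goes in short steps, Python scripts to look and compute and a tool call to move; the robot and the scene stay as the last step left them, time stands still between calls to the robot, and variables do not carry over. Pictures are saved under pics/ and viewed, at most 10 in all, crops included, and the job is handed in when it is done.

Besides the shell and the picture viewer there is one more tool, called after "Request:" as name(argument=value, ...), one argument or row to a line, values as JSON. play_rows: Moves the arm, as the interface text tells. Shifts and turns lie within -1 to 1; 1 stands for 2 cm of shift or 0.08 rad of turn. Its arguments: {"type":"object","properties":{"series":{"type":"array","items":{"type":"array","items":{"type":"array","items":{"type":"number","minimum":-1,"maximum":1}}}},"force":{"type":"number"}},"required":["series"]}

```bash
mkdir -p pics; ls
python3 - <<'E'
from rig import readout, imaging, robot
import cv2,json
print(robot, getattr(robot,'tcp_to_grasp',None)); print(readout.observe())
for n in("scene","side","wrist"):
    d=imaging.grab_frame(n); f=d.pop("frame"); print(n,d)
    cv2.imwrite(f"pics/{n}0.png",f[:,:,::-1])
E
```

```text
pics
<Robot object at 0x7fd82a9e7b60> 0.0187
{'t': 0.0, 'joint_pos': array([-1.44501202e+00,  2.87177627e-01,  1.57816771e+00,  1.46956925e-05,
        1.27859207e+00, -1.49995649e-01]), 'joint_velocities': array([ 1.37387385e-03, -4.63884881e-05, -3.96792061e-04,  1.48139113e-03,
        7.73682814e-04, -9.56354650e-04]), 'tau': array([-4.82343003e-04, -4.05981553e+01, -2.92624784e+01, -1.57969080e-04,
        5.77869709e-03,  4.42607956e-06]), 'position': array([ 0.18375299, -0.64883127,  0.22994423]), 'tcp_rot': array([ 9.90507842e-01,  1.37451231e-01,  2.12253839e-05, -1.17220133e-03]), 'contact_force': array([-0.18214089,  0.0156298 ,  0.81617465]), 'ft_torque': array([ 0.01082933, -0.02835818,  0.02364535]), 'finger_force': 0.0, 'width': 0.08573503722549067}
scene {'fovy': 51.282259214500364, 'cx': 280.0207063729904, 'cy': 210.11501750444873, 'origin': array([ 0.8477294 , -0.70605753,  0.94802524]), 'attitude': array([ 0.91494345,  0.24963382, -0.07508109, -0.30809784])}
side {'fovy': 47.92834923650042, 'cx': 281.26708255537005, 'cy': 208.5535950965692, 'origin': array([-0.30439942,  0.92062766,  0.78019336]), 'attitude': array([-0.2788913 ,  0.81623268, -0.47488574,  0.17454911])}
wrist {'fovy': 70.06269481838629, 'cx': 272.9513272584228, 'cy': 207.9275531923914, 'origin': array([ 0.24746795, -0.63105921,  0.37301013]), 'attitude': array([ 0.79030932, -0.59818177, -0.0808573 ,  0.10512778])}
```

View pics/scene0.png

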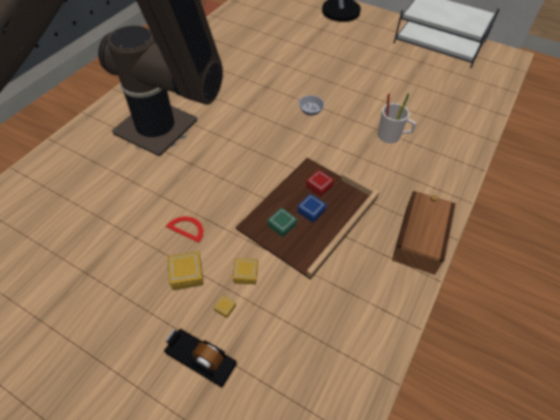

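View pics/side0.png

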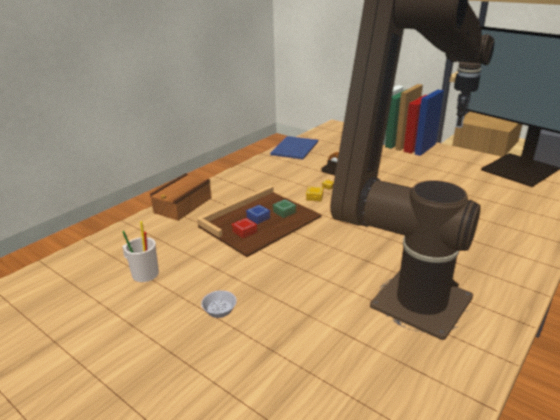

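The scene view shows the board around (308,215), with red at (320,182), blue at (312,207) and green at (282,221). The fence is on the lower-right edge and the stop at the top right. There are three yellow tins: large (185,269), middle (245,270), which is the one to use, and small (225,306). The side view agrees.

```bash
cat > h.py <<'E'
import numpy as np,cv2
from scipy.spatial.transform import Rotation as R
from rig import readout, imaging, robot
def ray(d,uv,z):
    uv=np.atleast_2d(np.asarray(uv,float)); f=d["frame"].shape[0]/2/np.tan(np.radians(d["fovy"]/2))
    v=np.c_[(uv[:,0]-d["cx"])/f,(uv[:,1]-d["cy"])/f,np.ones(len(uv))]
    w=R.from_quat(d["attitude"]).apply(v); o=np.asarray(d["origin"])
    return o+w*((z-o[2])/w[:,2])[:,None]
HS={"red":[(0,8),(172,180)],"green":[(60,95)],"blue":[(105,128)],"yellow":[(22,32)]}
def mask(d,c,s=110,v=60):
    h=cv2.cvtColor(d["frame"],cv2.COLOR_RGB2HSV); m=0
    for a,b in HS[c]: m=m|cv2.inRange(h,(a,s,v),(b,255,255))
    return m
def blobs(d,c,z,s=110,v=60,amin=100):
    out=[]
    for k in cv2.findContours(mask(d,c,s,v),cv2.RETR_EXTERNAL,cv2.CHAIN_APPROX_NONE)[0]:
        if cv2.contourArea(k)<amin: continue
        p=ray(d,k[:,0],z)[:,:2]*1000
        (x,y),(w,h),a=cv2.minAreaRect(p.astype(np.float32)); M=k[:,0].mean(0)
        out.append((c,M.round().tolist(),[round(float(q),1) for q in (x,y,w,h,a)]))
    return out
E
python3 - <<'E'
from h import *
d=imaging.grab_frame("scene")
for c in HS:
    for b in blobs(d,c,.042 if c!="yellow" else .03): print(b)
print("board",ray(d,[(310,160),(375,193),(310,272),(238,227)],.012).round(3).tolist())
w=imaging.grab_frame("wrist"); print(R.from_quat(w["attitude"]).as_matrix().round(3), R.from_quat(readout.observe()["tcp_rot"]).as_matrix().round(3))
E
```

```text
('red', [186.0, 227.0], [343.3, -271.2, 102.6, 58.2, 2.6])
('red', [319.0, 184.0], [561.2, 27.4, 89.4, 74.9, 84.6])
('blue', [310.0, 208.0], [582.0, -59.2, 62.9, 57.5, 82.2])
board [[0.489, 0.115, 0.012], [0.703, 0.097, 0.012], [0.663, -0.214, 0.012], [0.44, -0.193, 0.012]]
[[ 0.271 -0.929 -0.253]
 [-0.962 -0.262 -0.07 ]
 [-0.001  0.263 -0.965]] [[ 0.962  0.272 -0.   ]
 [ 0.272 -0.962  0.001]
 [ 0.    -0.001 -1.   ]]
```

View pics/wrist0.png

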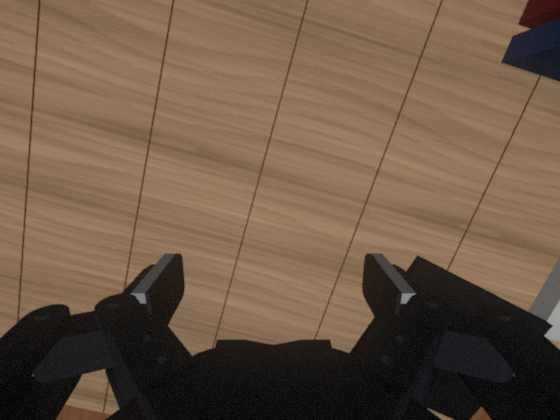

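The wrist view shows open desk with the fingers at the bottom. The camera looks down ahead of the tool, and image up is tool +x. I'll move over the board for a good view.

Request:
play_rows(
  series=[
    [[0,0,0.91,0,0,-1,-1],[0,0,0.91,0,0,-1,-1],[0,0,0.91,0,0,-1,-1],[0,0,0.91,0,0,-1,-1],[0,0,0.91,0,0,-1,-1],[0,0,0,0.58,-1,-1,-1],[0,0,0,0.58,-1,0,-1],[0,0,0,0.58,-1,0,-1],[0,0,0,0.58,-1,0,-1],[0,0,0,0.58,-1,0,-1],[0,0,0,0.58,-1,0,-1],[0,0,0,0.58,-1,0,-1]],
  ],
)

```text
t: 1.25
position: [0.2775, -0.5161, 0.3512]
tcp_rot: [0.999, -0.044, -0.0, -0.0]
contact_force: [-0.4, -0.2, 0.6]
width: 0.0853
finger_force: 0.0
```

Request:
play_rows(
  series=[
    [[0,0,0,0.58,-1,0,-1],[0,0,0,0.58,-1,0,-1],[0,0,0,0.58,-1,0,-1],[0,0,0,0.58,-1,0,-1],[0,0,0,0.58,-1,0,-1],[0,0,0,0.58,-1,0,-1],[0,0,0,0.58,-1,0,-1],[0,0,0,0.58,-1,0,-1],[0,0,0,0.58,-1,0,-1],[0,0,0,0.58,-1,0,-1],[0,0,0,0.58,-1,0,-1],[0,0,0,0.58,-1,0,-1]],
  ],
)

```text
t: 2.25
position: [0.4373, -0.2893, 0.3513]
tcp_rot: [0.999, -0.044, 0.0, 0.0]
contact_force: [0.2, 0.2, 0.0]
width: 0.0857
finger_force: 0.0
```

Request:
play_rows(
  series=[
    [[0,0,0,0.58,-1,0,-1],[0,0,0,0.58,-1,0,-1],[0,0,0,0.58,-1,0,-1],[0,0,0,0.58,-1,0,-1],[0,0,0,0.58,-1,0,-1],[0,0,0,0.58,-1,0,-1],[0,0,0,0.58,-1,0,-1],[0,0,0,0.58,-1,0,-1],[0,0,0,0.58,-1,0,-1],[0,0,0,0.58,-1,0,-1],[0,0,0,0.58,-1,0,-1],[0,0,0,0.58,-1,0,-1]],
  ],
)

```text
t: 3.25
position: [0.5971, -0.0625, 0.3512]
tcp_rot: [0.999, -0.044, -0.0, -0.0]
contact_force: [0.0, -0.6, 0.9]
width: 0.0851
finger_force: 0.0
```

Run:
```python
from h import *
d=imaging.grab_frame("wrist"); f=d["frame"]
cv2.imwrite("pics/w1.png",f[:,:,::-1])
o=readout.observe(); print(o["t"],o["position"],o["joint_pos"].round(2),R.from_quat(o["tcp_rot"]).as_matrix().round(3).tolist())
for c in HS:
    for b in blobs(d,c,.042): print(b)
```

```text
3.3 [ 0.59862844 -0.05938343  0.35093054] [-0.27  0.06  1.62  0.    1.46  1.39] [[0.996, -0.085, 0.001], [-0.085, -0.996, 0.003], [0.001, -0.003, -1.0]]
('red', [213.0, 200.0], [559.4, 33.1, 62.7, 64.8, 79.8])
('blue', [268.0, 183.0], [580.1, -53.2, 54.3, 55.9, 80.8])
```

View pics/w1.png

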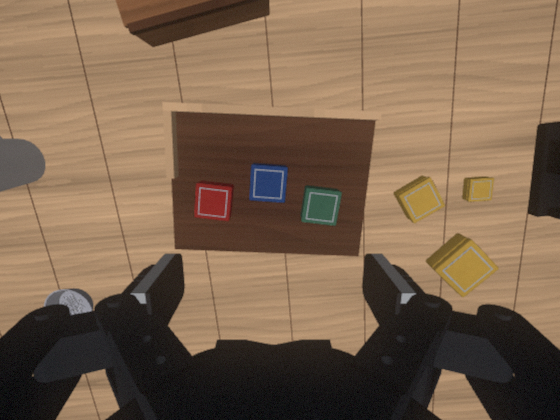

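The wrist view shows the board squarely: red (213,201), blue (268,183), green (321,206), the pale fence along row 110 and the stop at column 172. The middle yellow is at (419,200), the small one at (479,189) and the large one at (462,265). Next I'll measure the edges more finely.

```bash
cat >> h.py <<'E'
def board(d):
    h=cv2.cvtColor(d["frame"],cv2.COLOR_RGB2HSV)
    return h
E
python3 - <<'E'
from h import *
f=cv2.imread("pics/w1.png")[:,:,::-1]; h=cv2.cvtColor(np.ascontiguousarray(f),cv2.COLOR_RGB2HSV)
print("col cut x=230 rows 98-120",[tuple(map(int,h[r,240])) for r in range(98,122,1)])
print("row 150 cols 158-182",[tuple(map(int,h[150,c])) for c in range(158,184)])
print("red col 213",[tuple(map(int,h[r,206])) for r in range(176,228,2)])
print("green",[tuple(map(int,h[200,c])) for c in range(298,346,2)])
print("yel",[tuple(map(int,h[200,c])) for c in range(390,448,3)])
print("near",[tuple(map(int,h[r,300])) for r in range(242,264,2)])
E
```

```text
col cut x=230 rows 98-120 [(15, 95, 167), (15, 96, 165), (15, 95, 166), (15, 93, 170), (14, 95, 174), (15, 97, 173), (15, 93, 167), (15, 95, 172), (15, 92, 180), (15, 94, 179), (15, 94, 179), (15, 97, 179), (14, 95, 180), (15, 92, 181), (15, 94, 179), (15, 97, 158), (14, 104, 113), (10, 123, 79), (12, 137, 84), (12, 124, 84), (12, 126, 85), (12, 123, 85), (12, 126, 87), (11, 125, 86)]
row 150 cols 158-182 [(15, 93, 164), (15, 95, 167), (15, 94, 166), (15, 96, 168), (15, 98, 167), (15, 95, 167), (15, 95, 171), (15, 97, 178), (15, 94, 182), (14, 94, 180), (15, 93, 178), (14, 93, 179), (15, 93, 181), (15, 94, 180), (15, 98, 156), (15, 91, 118), (14, 89, 97), (15, 91, 95), (15, 98, 96), (12, 109, 91), (12, 129, 81), (10, 126, 83), (13, 131, 80), (12, 128, 82), (12, 128, 80), (11, 126, 83)]
red col 213 [(9, 123, 79), (12, 126, 79), (9, 140, 80), (3, 164, 76), (2, 174, 114), (1, 178, 132), (176, 45, 137), (1, 178, 136), (2, 176, 136), (2, 188, 137), (2, 187, 138), (2, 189, 135), (1, 191, 131), (2, 179, 137), (1, 178, 136), (2, 183, 135), (1, 181, 134), (2, 187, 134), (2, 177, 138), (175, 4
[... 237 characters left out ...]
5, 86, 92), (73, 84, 91), (74, 89, 92), (75, 88, 90), (73, 86, 89), (74, 82, 90), (74, 85, 93), (73, 83, 95), (73, 91, 92), (72, 86, 89), (87, 17, 134), (71, 83, 92), (41, 55, 74), (10, 131, 80), (12, 134, 84)]
yel [(15, 94, 180), (15, 94, 179), (15, 97, 171), (20, 150, 109), (21, 160, 163), (19, 90, 162), (20, 157, 169), (20, 160, 172), (20, 158, 173), (20, 159, 173), (21, 157, 172), (20, 160, 174), (21, 160, 172), (20, 162, 172), (20, 156, 176), (21, 157, 175), (19, 54, 162), (22, 155, 173), (15, 97, 163), (14, 101, 146)]
near [(11, 118, 82), (12, 129, 79), (11, 124, 80), (10, 124, 84), (11, 126, 85), (10, 122, 86), (15, 98, 145), (15, 96, 168), (15, 92, 172), (15, 94, 179), (14, 93, 184)]
```

```bash
cat > h2.py <<'E'
from h import *
TH={"red":[((0,110,118),(5,255,255)),((172,110,118),(180,255,255))],"green":[((62,55,80),(90,255,255))],
"blue":[((105,100,80),(128,255,255))],"yellow":[((17,125,140),(26,255,255))]}
def tops(d,z,cs=TH,amin=150):
    h=cv2.cvtColor(np.ascontiguousarray(d["frame"]),cv2.COLOR_RGB2HSV); out=[]
    for c in cs:
        m=sum(cv2.inRange(h,a,b) for a,b in TH[c])
        m=cv2.morphologyEx(m,cv2.MORPH_CLOSE,np.ones((5,5)))
        for k in cv2.findContours(m,cv2.RETR_EXTERNAL,cv2.CHAIN_APPROX_NONE)[0]:
            if cv2.contourArea(k)<amin: continue
            p=ray(d,k[:,0],z)[:,:2]*1000
            (x,y),(w,hh),a=cv2.minAreaRect(p.astype(np.float32)); a=(a+45)%90-45
            out.append((c,k[:,0].mean(0).round().tolist(),[round(float(q),1) for q in (x,y,w,hh,a)]))
    return out
def cross(prof,th):  # last index above th before falling, subpixel
    i=np.where((prof[:-1]>th)&(prof[1:]<=th))[0][0]
    return i+(prof[i]-th)/(prof[i]-prof[i+1])
def line(p):
    vx,vy,x,y=cv2.fitLine(p.astype(np.float32),cv2.DIST_HUBER,0,.01,.01).ravel(); return np.array([x,y]),np.array([vx,vy])
E
python3 - <<'E'
from h2 import *
d=imaging.grab_frame("wrist"); 
for t in tops(d,.042,["red","green","blue"])+tops(d,.03,["yellow"]): print(t)
h=cv2.cvtColor(d["frame"],cv2.COLOR_RGB2HSV); V=cv2.GaussianBlur(h[:,:,2],(3,3),0).astype(float); S=cv2.GaussianBlur(h[:,:,1],(3,3),0).astype(float)
fe=ray(d,[(c,104+cross(V[104:124,c],120)) for c in range(190,360,3)],.012)*1000
st=ray(d,[(166+cross(-S[r,166:186],-112),r) for r in range(122,172,2)],.012)*1000
ne=ray(d,[(c,265-cross(V[265:240:-1,c],120)) for c in range(190,350,3)],.012)*1000
ri=ray(d,[(385-cross(V[r,385:350:-1],120),r) for r in range(125,245,3)],.012)*1000
L=[line(q[:,:2]) for q in (fe,st,ne,ri)]
for n,(p,v) in zip("fence stop near right".split(),L): print(n,p.round(1),np.degrees(np.arctan2(v[1],v[0])).round(2))
def X(a,b):
    s=np.linalg.solve(np.c_[a[1],-b[1]],b[0]-a[0]); return (a[0]+s[0]*a[1])
print("corner",X(L[0],L[1]).round(1),"near-right",X(L[2],L[3]).round(1),"fr",X(L[0],L[3]).round(1))
E
```

```text
('red', [215.0, 203.0], [558.1, 36.1, 54.4, 53.7, -12.0])
('green', [323.0, 207.0], [535.6, -132.0, 54.9, 54.0, -12.1])
('blue', [270.0, 184.0], [579.8, -53.0, 54.8, 55.2, -9.4])
('yellow', [468.0, 268.0], [403.5, -372.6, 87.7, 76.9, 42.6])
('yellow', [483.0, 191.0], [538.0, -386.3, 36.5, 36.6, -0.9])
('yellow', [425.0, 202.0], [528.0, -294.5, 55.5, 55.5, 27.5])
fence [679.2 -67.1] 82.43
stop [647.4  85.3] -7.59
near [448.6 -78.2] 82.47
right [ 582.1 -215.8] -7.36
corner [698.6  78.5] near-right [ 432.9 -196.6] fr [ 658.1 -225.7]
```

Everything fits: the board measures 227 by 307 mm inside with yaw -7.55°, the tins about 55 mm, and the middle yellow 55.5 mm. In the corner frame, red is at (-134,-60), blue at (-100,-146) and green at (-134,-230). I'll push each to the fence with two half-open fingers, starting with red.

Request:
play_rows(
  series=[
    [[0,0,0.55,0,0,0,0.39],[0,0,0,-0.545,-0.447,1,0.39],[0,0,0,-0.545,-0.447,1,0.39],[0,0,0,-0.545,-0.447,1,0.39],[0,0,0,-0.545,-0.447,1,0.39],[0,0,0,-0.545,-0.447,1,0.39],[0,0,0,-0.545,-0.447,1,0.39],[0,0,0,-0.545,-0.447,1,0.39],[0,0,0,-0.545,-0.447,1,0.39],[0,0,0,-0.545,-0.447,1,0.39],[0,0,0,-0.545,-0.447,1,0.39],[0,0,0,0,0,0,0.39]],
  ],
)

```text
t: 4.35
position: [0.4955, 0.0405, 0.1465]
tcp_rot: [0.998, -0.066, -0.005, -0.0]
contact_force: [-1.0, -0.2, -1.4]
width: 0.0259
finger_force: 0.0
```

```bash
cat >> h2.py <<'E'
C=np.array([.6986,.0785]); EX=np.array([.9913,-.1314]); EY=np.array([.1314,.9913])
def st(o=None):
    o=o or readout.observe(); p=o["position"]; q=p[:2]-C; m=R.from_quat(o["tcp_rot"]).as_matrix()
    print("t",round(o["t"],2),"corner mm",(1000*q@EX).round(1),(1000*q@EY).round(1),"z",(p[2]*1000).round(1),"yaw",np.arctan2(m[1,0],m[0,0]).round(3),"tz",m[:,2].round(3),"w",round(o["width"]*1000,1),"F",o["contact_force"].round(1))
E
python3 -c "
from h2 import *
st()"
```

```text
t 4.35 corner mm -196.4 -64.4 z 146.5 yaw -0.131 tz [-0.01   0.001 -1.   ] w 25.9 F [-1.  -0.2 -1.4]
```

Request:
play_rows(
  series=[
    [[0,0,0,0,-0.2,1,0.39],[0,0,0,0,0,1,0.39],[0,0,0,0,0,1,0.39],[0,0,0,0,0,1,0.39],[0,0,0,0,0,1,0.39],[0,0,0,0,0,1,0.39],[0,0,0,0,0,0,0.39],[0,0,0,0,0,0,0.39]],
  ],
)

```text
t: 5.02
position: [0.5011, 0.0427, 0.0315]
tcp_rot: [0.998, -0.066, -0.001, 0.0]
contact_force: [-0.4, 0.9, 0.5]
width: 0.026
finger_force: 0.0
```

```bash
python3 -c "
from h2 import *
st()"
```

```text
t 5.02 corner mm -191.1 -61.5 z 31.5 yaw -0.133 tz [-0.001 -0.    -1.   ] w 26.0 F [-0.4  0.9  0.5]
```

Request:
play_rows(
  series=[
    [[0,0,0,0,0,0.65,0.39],[0,0,0,0.6,0,0,0.39],[0,0,0,0.6,0,0,0.39],[0,0,0,0.6,0,0,0.39],[0,0,0,0.6,0,0,0.39],[0,0,0,0.6,0,0,0.39],[0,0,0,0.6,0,0,0.39],[0,0,0,0.6,0,0,0.39],[0,0,0,0.6,0,0,0.39],[0,0,0,0.6,0,0,0.39],[0,0,0,0.3,0,0,0.39],[0,0,0,0.2,0,0,0.39]],
  ],
)

```text
t: 6.02
position: [0.6198, 0.0273, 0.0206]
tcp_rot: [0.998, -0.066, 0.001, 0.0]
contact_force: [-1.0, -0.8, 1.4]
width: 0.0256
finger_force: 0.7
```

Request:
play_rows(
  series=[
    [[0,0,0,0.1,0,0,0.39],[0,0,0,0.1,0,0,0.39],[0,0,0,0.1,0,0,0.39],[0,0,0,0,0,0,0.39]],
  ],
)

```text
t: 6.35
position: [0.624, 0.0271, 0.0185]
tcp_rot: [0.998, -0.066, 0.0, 0.0]
contact_force: [-0.4, -0.1, 0.9]
width: 0.026
finger_force: 0.0
```

```bash
python3 -c "
from h2 import *
st()
d=imaging.grab_frame('wrist');cv2.imwrite('pics/w2.png',d['frame'][:,:,::-1])
for t in tops(d,.042,['red','green','blue']): print(t)"
```

```text
t 6.35 corner mm -67.2 -60.8 z 18.5 yaw -0.132 tz [ 0.001 -0.    -1.   ] w 26.0 F [-0.4 -0.1  0.9]
('red', [268.0, 190.0], [663.0, 23.7, 55.4, 55.0, -7.6])
('green', [551.0, 354.0], [567.3, -99.4, 21.8, 7.0, 5.7])
('blue', [464.0, 302.0], [606.3, -56.8, 76.1, 26.4, -37.9])
```

View pics/w2.png

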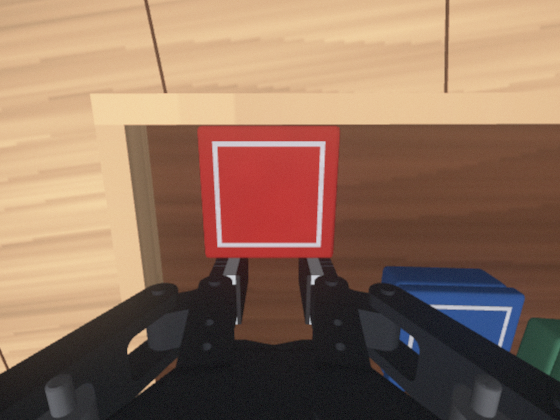

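Red is flat against the fence, measured at (-28,-59) with a yaw error of about 0. Blue next.

Request:
play_rows(
  series=[
    [[0,0,0,-0.5,0,0,0.39],[0,0,0,-1,0,-1,0.39],[0,0,0,-1,1,-1,0.39],[0,0,0,-1,1,-0.5,0.39],[0,0,0,-1,1,0,0.39],[0,0,0,-0.15,1,0.5,0.39],[0,0,0,0,0.27,0.5,0.39],[0,0,0,0,0,0.5,0.39],[0,0,0,0,0,1,0.39],[0,0,0,0,0,0,0.39],[0,0,0,0,0,0,0.39]],
  ],
)

```text
t: 7.32
position: [0.5194, -0.0443, 0.0167]
tcp_rot: [0.998, -0.066, -0.002, -0.001]
contact_force: [-0.1, -0.9, 0.2]
width: 0.0255
finger_force: 0.0
```

```bash
python3 -c "
from h2 import *
st()"
```

```text
t 7.32 corner mm -161.5 -145.3 z 16.7 yaw -0.132 tz [-0.004  0.001 -1.   ] w 25.5 F [-0.1 -0.9  0.2]
```

Request:
play_rows(
  series=[
    [[0,0,0,0.6,0,0,0.39],[0,0,0,0.6,0,0,0.39],[0,0,0,0.6,0,0,0.39],[0,0,0,0.6,0,0,0.39],[0,0,0,0.6,0,0,0.39],[0,0,0,0.6,0,0,0.39],[0,0,0,0.6,0,0,0.39],[0,0,0,0.2,0,0,0.39],[0,0,0,0.1,0,0,0.39],[0,0,0,0.1,0,0,0.39],[0,0,0,0.05,0,0,0.39],[0,0,0,0,0,0,0.39]],
  ],
)

```text
t: 8.32
position: [0.6124, -0.0574, 0.0183]
tcp_rot: [0.998, -0.066, 0.0, -0.0]
contact_force: [-0.4, 0.6, -0.3]
width: 0.0258
finger_force: 0.0
```

Request:
play_rows(
  series=[
    [[0,0,0,-0.5,0,0,0.39],[0,0,0,-1,0,-1,0.39],[0,0,0,-1,0,-1,0.39],[0,0,0,-1,1,-0.5,0.39],[0,0,0,-1,1,0,0.39],[0,0,0,-1,1,0,0.39],[0,0,0,-0.75,1,0.5,0.39],[0,0,0,0,0.2,0.5,0.39],[0,0,0,0,0,0.5,0.39],[0,0,0,0,0,1,0.39],[0,0,0,0,0,0,0.39],[0,0,0,0,0,0,0.39]],
  ],
)

```text
t: 9.32
position: [0.477, -0.1234, 0.017]
tcp_rot: [0.998, -0.066, -0.001, -0.001]
contact_force: [0.6, 0.1, -0.2]
width: 0.0257
finger_force: 0.0
```

```bash
python3 -c "
from h2 import *
st()
d=imaging.grab_frame('wrist')
for t in tops(d,.042,['red','green','blue']): print(t, [(1000*((np.array(t[2][:2])/1000-C)@e)).round(1) for e in (EX,EY)])"
```

```text
t 9.32 corner mm -193.1 -229.2 z 17.0 yaw -0.132 tz [-0.003  0.002 -1.   ] w 25.7 F [ 0.6  0.1 -0.2]
('green', [276.0, 138.0], [535.5, -132.5, 54.9, 54.8, -12.1]) [np.float64(-134.0), np.float64(-230.6)]
```

Request:
play_rows(
  series=[
    [[0,0,0,0.6,0,0,0.39],[0,0,0,0.6,0,0,0.39],[0,0,0,0.6,0,0,0.39],[0,0,0,0.6,0,0,0.39],[0,0,0,0.6,0,0,0.39],[0,0,0,0.6,0,0,0.39],[0,0,0,0.6,0,0,0.39],[0,0,0,0.6,0,0,0.39],[0,0,0,0.6,0,0,0.39],[0,0,0,0.45,0,0,0.39],[0,0,0,0.2,0,0,0.39],[0,0,0,0.15,0,0,0.39]],
  ],
)

```text
t: 10.37
position: [0.6013, -0.1406, 0.0189]
tcp_rot: [0.998, -0.066, 0.0, 0.0]
contact_force: [-1.3, 0.8, 1.1]
width: 0.026
finger_force: 0.6
```

Request:
play_rows(
  series=[
    [[0,0,0,0.1,0,0,0.39],[0,0,0,0,0,0,0.39],[0,0,0,-0.5,0,0,0.39],[0,0,0,0,1,-1,1],[0,0,0,0,1,-1,1],[0,0,0,0,1,0,1],[0,0,0,1,0.2,0,1],[0,0,0,1,0,0,1],[0,0,0,0.45,0,0.5,1],[0,0,0,0,0,0.7,1],[0,0,0,0,0,0.7,1],[0,0,0,0,0,0,1]],
  ],
)

```text
t: 11.37
position: [0.6289, -0.2078, 0.0151]
tcp_rot: [0.998, -0.066, -0.004, -0.002]
contact_force: [-1.5, 0.2, -1.6]
width: -0.0
finger_force: 0.0
```

```bash
python3 -c "
from h2 import *
st()
d=imaging.grab_frame('wrist');cv2.imwrite('pics/w3.png',d['frame'][:,:,::-1])
for t in tops(d,.042,['red','green','blue']): print(t, [(1000*((np.array(t[2][:2])/1000-C)@e)).round(1) for e in (EX,EY)])"
```

```text
t 11.37 corner mm -31.5 -292.9 z 15.1 yaw -0.132 tz [-0.008  0.004 -1.   ] w -0.0 F [-1.5  0.2 -1.6]
('green', [115.0, 259.0], [641.4, -145.4, 54.8, 54.7, -7.6]) [np.float64(-27.3), np.float64(-229.5)]
('blue', [2.0, 315.0], [630.2, -86.8, 3.5, 19.6, -21.6]) [np.float64(-46.1), np.float64(-172.8)]
```

View pics/w3.png

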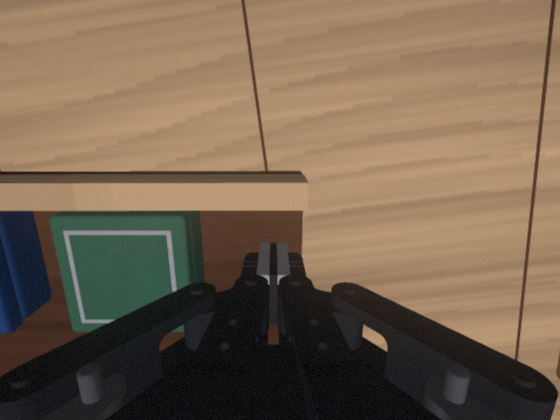

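Request:
play_rows(
  series=[
    [[0,0,0,0,-0.5,-0.1,1],[0,0,0,0,-0.5,0,1],[0,0,0,0,-0.5,0,1],[0,0,0,0,-0.5,0,1],[0,0,0,0,-0.5,0,1],[0,0,0,0,-0.5,0,1],[0,0,0,0,-0.5,0,1],[0,0,0,0,-0.5,0,1],[0,0,0,0,-0.5,0,1],[0,0,0,0,-0.5,0,1],[0,0,0,0,-0.2,0,1],[0,0,0,0,0,0,1]],
  ],
)

```text
t: 12.42
position: [0.6468, -0.1049, 0.0224]
tcp_rot: [0.998, -0.066, 0.0, -0.001]
contact_force: [0.9, 0.3, 0.0]
width: 0.0001
finger_force: 0.0
```

```bash
python3 -c "
from h2 import *
st()
d=imaging.grab_frame('wrist')
for t in tops(d,.042,['red','green','blue']): print(t, [(1000*((np.array(t[2][:2])/1000-C)@e)).round(1) for e in (EX,EY)])"
```

```text
t 12.42 corner mm -27.2 -188.6 z 22.4 yaw -0.132 tz [ 0.001  0.001 -1.   ] w 0.1 F [0.9 0.3 0. ]
('red', [2.0, 312.0], [645.5, 23.2, 3.7, 20.7, -21.1]) [np.float64(-45.4), np.float64(-61.8)]
('green', [174.0, 255.0], [656.7, -64.3, 55.0, 45.4, -7.6]) [np.float64(-22.8), np.float64(-147.1)]
('blue', [55.0, 296.0], [654.7, -3.0, 47.3, 46.2, -7.6]) [np.float64(-32.8), np.float64(-86.6)]
('blue', [80.0, 246.0], [663.7, -12.0, 51.8, 51.0, -10.7]) [np.float64(-22.7), np.float64(-94.3)]
```

Request:
play_rows(
  series=[
    [[0,0,0,0,-0.1,0.1,1],[0,0,0,0,-0.1,0,1],[0,0,0,0,-0.1,0,1],[0,0,0,0,0,0,1]],
  ],
)

```text
t: 12.8
position: [0.6471, -0.1003, 0.0199]
tcp_rot: [0.998, -0.066, -0.0, -0.0]
contact_force: [-0.1, -1.7, 0.2]
width: -0.0002
finger_force: 0.7
```

Request:
play_rows(
  series=[
    [[0,0,0,0,-0.05,0,1],[0,0,0,0,0,0,1]],
  ],
)

```text
t: 12.97
position: [0.6471, -0.0993, 0.0199]
tcp_rot: [0.998, -0.066, -0.0, -0.0]
contact_force: [-0.7, -1.2, -0.3]
width: 0.0
finger_force: 0.7
```

Request:
play_rows(
  series=[
    [[0,0,0,0,-0.05,0,1],[0,0,0,0,0,0,1]],
  ],
)

```text
t: 13.13
position: [0.6472, -0.0983, 0.02]
tcp_rot: [0.998, -0.066, -0.0, -0.0]
contact_force: [-0.4, -1.2, -0.5]
width: -0.0001
finger_force: 0.6
```

```bash
python3 -c "
from h2 import *
st()"
```

```text
t 13.13 corner mm -27.7 -182.0 z 20.0 yaw -0.132 tz [-0.001  0.    -1.   ] w -0.1 F [-0.4 -1.2 -0.5]
```

Still sliding with no jam, so I'll continue in 1 mm steps until the force rises.

Request:
play_rows(
  series=[
    [[0,0,0,0,-0.05,0,1],[0,0,0,0,-0.05,0,1],[0,0,0,0,0,0,1]],
  ],
)

```text
t: 13.38
position: [0.6476, -0.0978, 0.0203]
tcp_rot: [0.998, -0.066, -0.0, 0.001]
contact_force: [-1.0, -5.0, 0.2]
width: 0.0003
finger_force: 2.8
```

Request:
play_rows(
  series=[
    [[0,0,0,0,-0.05,0,1],[0,0,0,0,0,0,1]],
  ],
)

```text
t: 13.55
position: [0.6476, -0.0978, 0.0204]
tcp_rot: [0.998, -0.066, -0.0, 0.002]
contact_force: [-1.0, -8.2, -1.3]
width: -0.0
finger_force: 4.1
```

Request:
play_rows(
  series=[
    [[0,0,0,0,-0.05,0,1],[0,0,0,0,0,0,1]],
  ],
)

```text
t: 13.72
position: [0.6477, -0.0977, 0.0204]
tcp_rot: [0.998, -0.065, -0.0, 0.003]
contact_force: [-2.0, -10.8, -0.9]
width: -0.0
finger_force: 5.4
```

Request:
play_rows(
  series=[
    [[0,0,0,0,-0.05,0,1],[0,0,0,0,0,0,1]],
  ],
)

```text
t: 13.88
position: [0.6476, -0.0977, 0.0204]
tcp_rot: [0.998, -0.065, -0.0, 0.003]
contact_force: [-2.9, -13.6, -0.9]
width: -0.0001
finger_force: 6.6
```

Request:
play_rows(
  series=[
    [[0,0,0,0,0.7,0,1],[0,0,0,0,0,-1,1],[0,0,0,0,0,-1,1],[0,0,0,0,-0.5,-1,0.39],[0,0,0,0,-0.7,-1,0.39],[0,0,0,0,-0.7,-1,0.39],[0,0,0,0,-0.7,-1,0.39],[0,0,0,0,-0.7,-1,0.39],[0,0,0,0,-0.7,-1,0.39],[0,0,0,0,0,-1,0.39],[0,0,0,0,0,0,0.39],[0,0,0,0,0,0,0.39]],
  ],
)

```text
t: 14.88
position: [0.6576, -0.0279, 0.2017]
tcp_rot: [0.998, -0.066, 0.002, -0.0]
contact_force: [0.8, -0.8, -0.6]
width: 0.0258
finger_force: 0.0
```

```bash
python3 -c "
from h2 import *
st()
d=imaging.grab_frame('wrist');cv2.imwrite('pics/w4.png',d['frame'][:,:,::-1])
for t in tops(d,.042,['red','green','blue']): print(t, [(1000*((np.array(t[2][:2])/1000-C)@e)).round(1) for e in (EX,EY)])"
```

```text
t 14.88 corner mm -26.7 -110.8 z 201.7 yaw -0.132 tz [ 0.003  0.    -1.   ] w 25.8 F [ 0.8 -0.8 -0.6]
('red', [193.0, 194.0], [666.9, 54.2, 54.6, 55.0, -7.6]) [np.float64(-28.2), np.float64(-28.3)]
('green', [301.0, 193.0], [652.7, -56.7, 54.5, 53.9, -7.6]) [np.float64(-27.7), np.float64(-140.1)]
('blue', [247.0, 194.0], [659.6, -0.8, 54.2, 55.0, -7.6]) [np.float64(-28.2), np.float64(-83.7)]
```

View pics/w4.png

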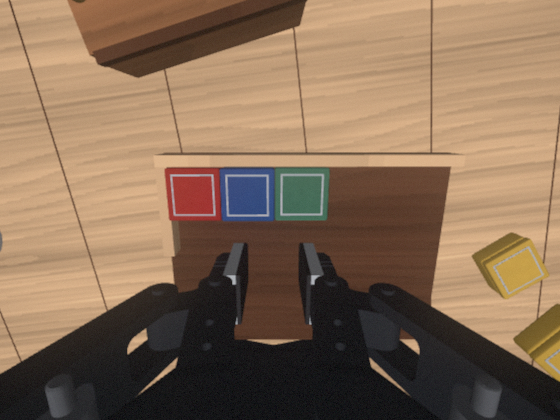

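The row is perfect: red, blue and green sit at -28/-28, -28/-84 and -28/-140 within 1 mm, all aligned. Next is the yellow tin.

Request:
play_rows(
  series=[
    [[0,0,0,-0.35,1,0,-1],[0,0,0,-0.35,1,0,-1],[0,0,0,-0.35,1,0,-1],[0,0,0,-0.35,1,0,-1],[0,0,0,-0.35,1,0,-1],[0,0,0,-0.35,1,0,-1],[0,0,0,-0.35,1,0,-1],[0,0,0,-0.35,1,0,-1],[0,0,0,-0.35,1,0,-1],[0,0,0,-0.35,1,0,-1],[0,0,0,-0.35,1,0,-1],[0,0,0,-0.35,1,0,-1]],
  ],
)

```text
t: 15.93
position: [0.5401, -0.2556, 0.1975]
tcp_rot: [0.998, -0.067, -0.002, -0.001]
contact_force: [-0.2, -0.5, 0.4]
width: 0.0853
finger_force: 0.0
```

Request:
play_rows(
  series=[
    [[0,0,0,-0.35,1,0,-1],[0,0,0,-0.12,1,0,-1],[0,0,-0.95,0,0,0,-1],[0,0,-0.95,0,0,0,-1],[0,0,-0.95,0,0,0,-1],[0,0,-0.95,0,0,0,-1],[0,0,-0.95,0,0,0,-1],[0,0,-0.95,0,0,0,-1],[0,0,-0.95,0,0,0,-1],[0,0,-0.95,0,0,0,-1],[0,0,0,0,0,0,-1],[0,0,0,0,0,0,-1]],
  ],
)

```text
t: 16.93
position: [0.5264, -0.2931, 0.1982]
tcp_rot: [0.972, 0.234, -0.001, -0.002]
contact_force: [-1.2, -0.1, 0.3]
width: 0.0853
finger_force: 0.0
```

```bash
python3 -c "
from h2 import *
st(); o=readout.observe(); print(o['position'])
d=imaging.grab_frame('wrist');cv2.imwrite('pics/w5.png',d['frame'][:,:,::-1])
m=R.from_quat(o['tcp_rot']).as_matrix()
for t in tops(d,.03,['yellow']):
  print(t,'tool mm',(1000*(m[:2,:2].T@(np.array(t[2][:2])/1000-o['position'][:2]))).round(1),'dyaw',t[2][4]-np.degrees(np.arctan2(m[1,0],m[0,0])))"
```

```text
t 16.93 corner mm -121.9 -391.0 z 198.2 yaw 0.473 tz [-0.003  0.002 -1.   ] w 85.3 F [-1.2 -0.1  0.3]
[ 0.52637873 -0.29313366  0.19815111]
('yellow', [285.0, 309.0], [402.8, -370.6, 84.4, 78.1, 41.9]) tool mm [-145.3   12.7] dyaw 14.794759736070151
('yellow', [357.0, 222.0], [536.9, -389.4, 36.1, 36.2, -0.6]) tool mm [-34.5  90.5] dyaw -27.70524026392985
('yellow', [276.0, 189.0], [528.2, -295.1, 55.1, 55.5, 27.1]) tool mm [0.7 2.6] dyaw -0.005240263929845668
```

View pics/w5.png

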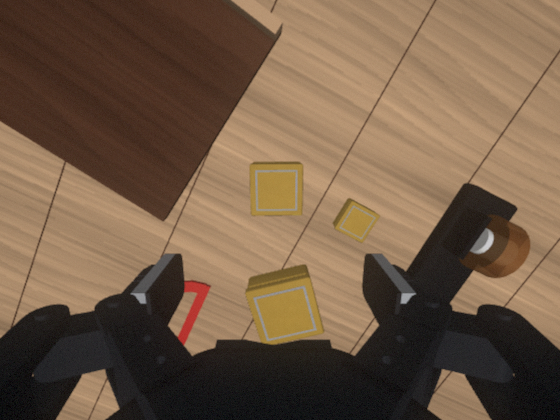

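Request:
play_rows(
  series=[
    [[0,0,0,0,0.13,1,-1],[0,0,0,0,0,1,-1],[0,0,0,0,0,1,-1],[0,0,0,0,0,1,-1],[0,0,0,0,0,1,-1],[0,0,0,0,0,1,-1],[0,0,0,0,0,1,-1],[0,0,0,0,0,1,-1],[0,0,0,0,0,0.7,-1],[0,0,0,0,0,0.4,-1],[0,0,0,0,0,0,-1],[0,0,0,0,0,0,-1]],
  ],
)

```text
t: 17.98
position: [0.5286, -0.2958, 0.0183]
tcp_rot: [0.972, 0.235, -0.0, -0.0]
contact_force: [0.6, -0.1, 0.7]
width: 0.0851
finger_force: 0.0
```

```bash
python3 -c "
from h2 import *
st(); print(readout.observe()['position'])"
```

```text
t 17.98 corner mm -119.3 -393.4 z 18.3 yaw 0.475 tz [-0.  0. -1.] w 85.1 F [ 0.6 -0.1  0.7]
[ 0.52860467 -0.29584418  0.01833096]
```

Request:
play_rows(
  series=[
    [[0,0,0,0,0,0.5,-1],[0,0,0,0,0,0,-1],[0,0,0,0,0,0,1],[0,0,0,0,0,0,1],[0,0,0,0,0,0,1],[0,0,0,0,0,0,1],[0,0,0,0,0,0,1],[0,0,0,0,0,0,1],[0,0,0,0,0,0,1],[0,0,0,0,0,0,1]],
  ],
  force=35,
)

```text
t: 18.82
position: [0.529, -0.2961, 0.0091]
tcp_rot: [0.972, 0.236, 0.0, 0.0]
contact_force: [-0.6, 0.4, 5.0]
width: 0.0553
finger_force: 40.3
```

```bash
python3 -c "
from h2 import *
st(); print(readout.observe()['position'],readout.observe()['finger_force'])"
```

```text
t 18.82 corner mm -118.9 -393.6 z 9.1 yaw 0.476 tz [ 0.001 -0.001 -1.   ] w 55.3 F [-0.6  0.4  5. ]
[ 0.52904213 -0.29612581  0.00908152] 40.26659309864044
```

Request:
play_rows(
  series=[
    [[0,0,0,0,0,-0.3,1],[0,0,0,0,0,-0.8,1],[0,0,0,0,0,-1,1],[0,0,0,0,0,-1,1],[0,0,0,0,0,-1,1],[0,0,0,0,0,-0.6,1],[0,0,0.95,0,0,0,1],[0,0,0.95,0,0,0,1],[0,0,0.95,0,0,0,1],[0,0,0.95,0,0,0,1],[0,0,0.95,0,0,0,1],[0,0,0.95,0,0,0,1]],
  ],
)

```text
t: 19.82
position: [0.5277, -0.2951, 0.1012]
tcp_rot: [1.0, 0.008, -0.001, -0.001]
contact_force: [-0.3, 0.2, -1.4]
width: 0.0556
finger_force: 39.6
```

Request:
play_rows(
  series=[
    [[0,0,0.95,0,0,0,1],[0,0,0.95,0,0,0,1],[0,0,0,0.2,-0.7,0,1],[0,0,0,0.28,-0.95,0,1],[0,0,0,0.28,-0.95,0,1],[0,0,0,0.28,-0.95,0,1],[0,0,0,0.28,-0.95,0,1],[0,0,0,0.28,-0.95,0,1],[0,0,0,0.28,-0.95,0,1],[0,0,0,0.28,-0.95,0,1],[0,0,0,0.28,-0.95,0,1],[0,0,0,0.28,-0.95,0,1]],
  ],
)

```text
t: 20.82
position: [0.6065, -0.1173, 0.1014]
tcp_rot: [0.998, -0.065, -0.001, -0.0]
contact_force: [0.1, 0.0, -1.4]
width: 0.0549
finger_force: 39.6
```

Request:
play_rows(
  series=[
    [[0,0,0,0.28,-0.95,0,1],[0,0,0,0.28,-0.95,0,1],[0,0,0,0.28,-0.95,0,1],[0,0,0,0.28,-0.95,0,1],[0,0,0,0.28,-0.95,0,1],[0,0,0,0.1,-0.4,0,1],[0,0,0,0,0,0,1],[0,0,0,0,0,0,1],[0,0,0,0,0,0,1]],
  ],
)

```text
t: 21.57
position: [0.6496, -0.0219, 0.102]
tcp_rot: [0.998, -0.066, -0.0, 0.0]
contact_force: [-0.2, -0.7, -1.2]
width: 0.055
finger_force: 39.6
```

```bash
python3 -c "
from h2 import *
st(); o=readout.observe(); z=o['position'][2]
d=imaging.grab_frame('wrist');cv2.imwrite('pics/w6.png',d['frame'][:,:,::-1])
for t in tops(d,z-.009+.03,['yellow'])+tops(d,.042,['red','green','blue']): print(t, [(1000*((np.array(t[2][:2])/1000-C)@e)).round(1) for e in (EX,EY)])"
```

```text
t 21.57 corner mm -35.4 -105.9 z 102.0 yaw -0.132 tz [-0.001 -0.    -1.   ] w 55.0 F [-0.2 -0.7 -1.2]
('yellow', [273.0, 274.0], [649.9, -21.7, 54.7, 54.7, -7.7]) [np.float64(-35.1), np.float64(-105.7)]
('red', [162.0, 211.0], [667.1, 54.3, 54.6, 55.0, -7.6]) [np.float64(-28.0), np.float64(-28.1)]
('green', [328.0, 202.0], [652.7, -56.3, 55.0, 54.2, -7.6]) [np.float64(-27.8), np.float64(-139.7)]
('blue', [233.0, 199.0], [660.9, -1.4, 54.8, 51.2, -7.6]) [np.float64(-26.9), np.float64(-84.2)]
```

View pics/w6.png

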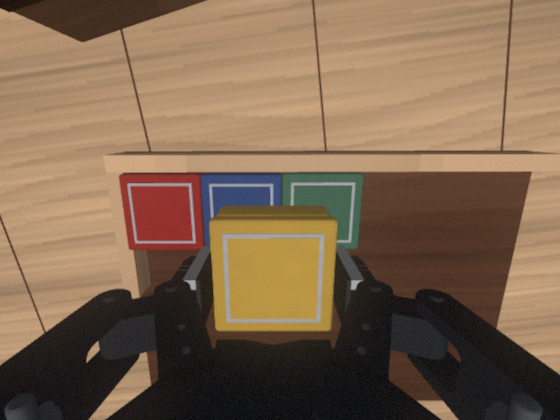

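The yellow tin is held square at (-35,-106) in the corner frame, and the row is undisturbed. I'll centre it over blue and come down.

Request:
play_rows(
  series=[
    [[0,0,0,0.18,-0.54,0,1],[0,0,0,0.18,-0.54,0,1],[0,0,0,0,0,0.7,1],[0,0,0,0,0,0.7,1],[0,0,0,0,0,0.5,1],[0,0,0,0,0,0.2,1],[0,0,0,0,0,0,1],[0,0,0,0,0,0,1],[0,0,0,0,0,0,1]],
  ],
)

```text
t: 22.37
position: [0.6605, -0.0012, 0.0607]
tcp_rot: [0.998, -0.066, 0.0, 0.0]
contact_force: [0.3, -1.4, -1.0]
width: 0.0548
finger_force: 39.6
```

```bash
python3 -c "
from h2 import *
st()"
```

```text
t 22.37 corner mm -27.3 -84.0 z 60.7 yaw -0.132 tz [ 0.001 -0.    -1.   ] w 54.8 F [ 0.3 -1.4 -1. ]
```

Tool at (-27.3,-84.0). About 9 mm remains, so I'll lower gently and watch the force.

Request:
play_rows(
  series=[
    [[0,0,0,-0.03,0,0.2,1],[0,0,0,0,0,0.15,1],[0,0,0,0,0,0,1],[0,0,0,0,0,0,1]],
  ],
)

```text
t: 22.7
position: [0.6593, -0.0008, 0.0531]
tcp_rot: [0.998, -0.066, -0.0, -0.0]
contact_force: [-0.9, 0.3, -1.6]
width: 0.0553
finger_force: 39.6
```

Request:
play_rows(
  series=[
    [[0,0,0,0,0,0.05,1],[0,0,0,0,0,0.05,1],[0,0,0,0,0,0,1]],
  ],
)

```text
t: 22.95
position: [0.6595, -0.0008, 0.0512]
tcp_rot: [0.998, -0.066, -0.0, -0.0]
contact_force: [0.1, 0.3, -1.7]
width: 0.0551
finger_force: 39.6
```

Request:
play_rows(
  series=[
    [[0,0,0,0,0,0.03,1],[0,0,0,0,0,0,1],[0,0,0,0,0,0,1]],
  ],
)

```text
t: 23.2
position: [0.6597, -0.0008, 0.0512]
tcp_rot: [0.998, -0.066, 0.0, 0.0]
contact_force: [-1.1, -0.1, 1.7]
width: 0.055
finger_force: 39.8
```

Contact at z 51.2: the force flipped sign as the weight came off. Releasing, then backing straight up.

Request:
play_rows(
  series=[
    [[0,0,0,0,0,0,-0.5],[0,0,0,0,0,0,-0.5],[0,0,0,0,0,0,-0.7],[0,0,0,0,0,0,-0.7],[0,0,0,0,0,0,-0.7],[0,0,0,0,0,-0.3,-0.7],[0,0,0,0,0,-0.7,-0.7],[0,0,0,0,0,-1,-0.7],[0,0,0,0,0,-1,-0.7],[0,0,0,0,0,-1,-0.7],[0,0,0,0,0,-1,-0.7],[0,0,0,0,0,-1,-0.7]],
  ],
)

```text
t: 24.2
position: [0.6599, -0.0008, 0.1735]
tcp_rot: [0.998, -0.066, 0.001, 0.0]
contact_force: [0.4, 0.9, -0.1]
width: 0.0725
finger_force: 0.0
```

Request:
play_rows(
  series=[
    [[0,0,0,0,0,-1,-0.7],[0,0,0,0,0,-0.6,-0.7],[0,0,0,0,0,0,-0.7],[0,0,0,0,0,0,-0.7],[0,0,0,0,0,0,-0.7]],
  ],
)

```text
t: 24.62
position: [0.6588, -0.0007, 0.2015]
tcp_rot: [0.998, -0.066, -0.001, -0.0]
contact_force: [0.2, 0.1, -0.6]
width: 0.073
finger_force: 0.0
```

```bash
python3 -c "
from h2 import *
st()
d=imaging.grab_frame('wrist');cv2.imwrite('pics/w7.png',d['frame'][:,:,::-1])
for t in tops(d,.072,['yellow'])+tops(d,.042,['red','green','blue']): print(t, [(1000*((np.array(t[2][:2])/1000-C)@e)).round(1) for e in (EX,EY)])"
```

```text
t 24.62 corner mm -29.0 -83.8 z 201.5 yaw -0.132 tz [-0.002  0.    -1.   ] w 73.0 F [ 0.2  0.1 -0.6]
('yellow', [273.0, 197.0], [659.8, -0.7, 55.2, 54.7, -7.6]) [np.float64(-28.1), np.float64(-83.6)]
('red', [218.0, 190.0], [667.1, 54.8, 53.8, 54.8, -7.6]) [np.float64(-28.1), np.float64(-27.6)]
('green', [328.0, 190.0], [652.7, -56.7, 54.1, 53.7, -7.6]) [np.float64(-27.7), np.float64(-140.1)]
```

View pics/w7.png

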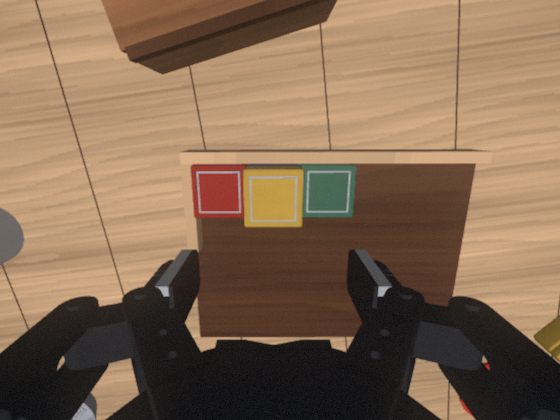

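The yellow tin (273,197) sits squarely on blue at (-28,-84), the row is intact, and the gripper is clear.

```bash
python3 -c "
from rig import finish_job
print(finish_job())"
```

```text
the job is handed in; nothing more can be done
None
```

The job is handed in: red, blue and green stand in a closed row against the fence and stop, with yellow set squarely on blue, all within about 1 mm of target by the last camera check; the hand-in returned no verdict.

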